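# Break down the first-aid stack onto the packing places

## Robot

A 6-joint arm with a two-finger parallel gripper is mounted at the origin on the work surface. World frame = base frame: x ahead of the robot, y to its left, z up, the work surface at z = 0. Lengths are in mm, angles in degrees, forces in N, time in s.
With the tool pointing down it reaches from about 300 to 850 mm from the base axis. Payload 4.2 kg.
Tool frame: the origin (TCP) lies midway between the tips of the shut fingers; the grasp point (between the pads) lies 19 mm behind it; z points along the fingers, x is the direction in which the jaws open and shut, and the axes are right-handed (so a half turn about z gives the same grasp; the last joint's range is limited). The gripper opens to 91 mm and grips with 3 to 60 N. Pads are 32 mm wide; open, the fingers measure 118 mm over their backs; the gripper's body (76 mm by 178 mm) begins 60 mm behind the grasp point.
Start: joints at [72.708, 18.312, 89.639, -0, 72.044, -1.146], TCP at [159.901, 552.336, 213.976] pointing down, gripper open.
Joint ranges: [-177.97, 177.97], [-48.28, 115.42], [12.27, 149.76], [-77.06, 257.06], [2.81, 150.46], [-146.56, 146.56]. Speed limits (degrees/s): [147.25, 147.25, 180, 180, 180, 180].

## Interface

Orientations are given as [roll, pitch, yaw] about the fixed x, y, z axes, in that order (R = Rz(yaw) Ry(pitch) Rx(roll)).
In Python, from rig import ctrl, viewer, ticket gives the robot as it stands.
- The arm moves only by the tool apply_moves, never from a script. Its argument "motion" is a list of rows, each a list of 3 entries, a list of its own where there are three numbers: the opening, from 0 (shut) to 1 (fully open), then the shift along the tool's x, y, z in mm, then the turn, a rotation vector about the tool's x, y, z in degrees. A call has 1 to 10 rows; each row is the pose to reach, as a shift and turn from the pose measured when the call began, along the tool's axes at that moment; what a row does not reach only later rows make up. A row lasts 1/10 s, in which the tool goes at most 50 mm and 8.59 degrees, less where a joint would pass 70% of its speed; a pose out of reach is approached as far as the arm can. A call with a gripper value outside its range is refused whole. The fingers move at their own pace and stop on an object; the grip force is fixed at half the most. Time passes only in rows, so rows that repeat a pose let the fingers close. It gives the time, the measured TCP pose, the force and the opening at its end, in the units of the state.
- ctrl.get_state(): the state, without advancing time (a new reading comes with each control period).
- viewer.get_image(name): name is "scene" or "top"; returns (picture, depth): 400x640x3 uint8, red, green, blue; 400x640 float32, mm along the optical axis (not along the pixel's ray), 0 where there is no reading.
- viewer.camera_params(name): a dict with "fx", "fy", "cx", "cy" (pixels), "k1" (the pictures are not rectified: a ray, as slopes to the right and down, at radius r is drawn at 1 + k1 r^2 times it, then the intrinsics apply), "rvec" (rotation vector, rad) and "tvec" (3), from world to camera coordinates, as OpenCV has them. Camera axes: x right, y down, z forward; pixel columns grow to the right and rows downward; lengths in mm; the calibration is good to about 2 mm. A picture is of the moment at which its call begins. camera_params takes no time and is no camera call.
- ticket.sign_off(): hands the job in, once; it reports no verdict.
The state is a dict: "t": time; "joint_positions": joint angles; "qvel": joint speeds; "joint_efforts": joint torques, N m; "ee_pos": TCP position; "tcp_rot": TCP orientation; "force": force on the tool from outside, world axes, zero at the start; "torque": the same for the moment, N m; "width": opening from 0.0 (shut) to 1.0 (fully open).
Only numpy, scipy, OpenCV 4.12 (cv2) and the standard library are available. Lean on these libraries where they do the work, as an engineer would, in place of code of your own. Each camera call takes 0.05 s, during which the arm holds its last target.

## Task

Take the stack of first-aid supplies apart from the top down and set each on its own place on the packing table: first the bottle standing inside the ring holder, then the tin on the round cork pad, then the grey case in the short cardboard cradle, and last the carton in the long cardboard cradle. Each must sit flat, centred on its place, the case and the carton lying lengthwise between the cradle's end lips and square to it. Set things down rather than drop them, let nothing topple, and leave the wrap roll and the coffee mug where they are.

Things in the scene. Friction and masses are not known exactly. Their poses are not given: they have to be found in the camera images.
- bottle_center (a point): White plastic bottle standing upright at the top of the stack: round body 36 mm in diameter and straight up to 53 mm, then a shoulder and a narrow cap (22 mm), 72 mm tall in all, about 90 g. The point is on its axis, half-way up (36 mm above its underside); z up along its axis.
- tin_center (a point): Round bare-metal tin, 54 mm in diameter, 26 mm tall, about 100 g, lying flat on the case and under the bottle. The point is its centre, 13 mm above its underside; z up.
- case_center (a point): Grey plastic hard case with a black seam, 58 mm (its x) by 96 mm (its y) by 30 mm tall, about 180 g, lying on the carton and under the tin. The point is its centre, 15 mm above its underside; y along its length, z up.
- carton_center (a point): Brown cardboard carton with a white paper band, 66 mm (its x) by 130 mm (its y) by 44 mm tall, about 250 g, closed and rigid, at the bottom of the stack on the table. The point is its centre, 22 mm above its underside; y along its length, z up.
- holder_floor (a point): Ring holder for the bottle: a low grey round cup fixed to the table, 66 mm outside and 58 mm inside diameter, its rim 13 mm above the table. The point is the centre of its inner floor, 3 mm above the table, where the bottle's underside goes.
- pad_top (a point): Pad for the tin: a flat round cork disc fixed to the table, 80 mm in diameter, 12 mm thick. The point is the centre of its top, where the tin's underside goes.
- short_cradle_floor (a point): Short cradle for the case: the smaller of two fixed cardboard cradles, 74 mm wide (its x), its two 6 mm thick end lips 120 mm apart along its y; the long sides are open. The lips' tops are 14 mm above the table. The point is the centre of its floor, 4 mm above the table, where the case's underside goes; y runs from lip to lip.
- long_cradle_floor (a point): Long cradle for the carton: the larger of two fixed cardboard cradles, 82 mm wide (its x), its two 6 mm thick end lips 154 mm apart along its y; the long sides are open. The lips' tops are 14 mm above the table. The point is the centre of its floor, 4 mm above the table, where the carton's underside goes; y runs from lip to lip.
- wrap_roll_center (a point): Bystander: a grey roll of elastic wrap standing on end on the table's far part, 66 mm in diameter, 55 mm tall, loose. The point is its centre. Leave it alone.
- mug_center (a point): Bystander: a blue ceramic mug standing on the table at the far left, 70 mm in diameter, 70 mm tall, empty, loose. The point is on its axis, half-way up. Leave it alone.
Mind the look-alikes: they are no part of the job. What is shaped like the part that bears case_center but green or purple is not meant. Leave any pink look-alike of the part that bears tin_center alone.

How it is judged (in metres and radians):
On the way, in this order (a step that is already met when the one before it is completed fails the run):
1. the bottle stands in the ring holder (horizontal distance between bottle_center and holder_floor below 0.012 m and z of bottle_center in the frame of holder_floor between 0.032 and 0.04 m and angle between bottle_center's own z axis and vertical below 0.1 rad), for 0.2 s.
2. the tin lies on the cork pad (horizontal distance between tin_center and pad_top below 0.015 m and z of tin_center in the frame of pad_top between 0.009 and 0.017 m and angle between tin_center's own z axis and vertical below 0.1 rad), for 0.2 s.
3. the case lies in the short cradle (horizontal distance between case_center and short_cradle_floor below 0.017 m and z of case_center in the frame of short_cradle_floor between 0.011 and 0.019 m and angle between case_center's own z axis and vertical below 0.1 rad and angle between the y axis of case_center and the y axis of short_cradle_floor, either way round below 0.2 rad), for 0.2 s.
4. the carton lies in the long cradle (horizontal distance between carton_center and long_cradle_floor below 0.017 m and z of carton_center in the frame of long_cradle_floor between 0.018 and 0.026 m and angle between carton_center's own z axis and vertical below 0.1 rad and angle between the y axis of carton_center and the y axis of long_cradle_floor, either way round below 0.2 rad), for 0.2 s.
At the end, for the whole second after the job is handed in: All at rest, flat (0.1 rad) and seated (height within 4 mm): bottle within 12 mm of the holder's centre, tin within 15 mm of the pad's, case and carton within 17 mm of the short and long cradle's and 0.2 rad of their length, either way round (all of step 1 and all of step 2 and all of step 3 and all of step 4 and linear speed of each of bottle, tin, case, carton below 0.02 m/s); the robot touches nothing.
It fails at once if a thing of the stack is dropped (faster than 0.6 m/s within about 3 cm of table height) ((height (world z) of bottle_center below 0.066 m and linear speed of bottle above 0.6 m/s) or (height (world z) of tin_center below 0.043 m and linear speed of tin above 0.6 m/s) or (height (world z) of case_center below 0.045 m and linear speed of case above 0.6 m/s) or (height (world z) of carton_center below 0.052 m and linear speed of carton above 0.6 m/s)).
It fails at once if a thing of the stack topples (leans more than 0.5 rad) (angle between any of bottle_center, tin_center, case_center, carton_center's own z axis and vertical above 0.5 rad).
It fails at once if the wrap roll is moved more than 30 mm (distance of wrap_roll_center from where it was at the start of the episode above 0.03 m).
It fails at once if the mug is moved more than 30 mm (distance of mug_center from where it was at the start of the episode above 0.03 m).
It also fails if it takes over 128 s, if anything falls off the work surface, if the arm or the gripper's body presses on something with over 40 N, if the wrist force passes 120 N, or if a joint passes its speed limit or range.

## Working session

There is one attempt and no reset: what is moved stays moved. The work goes in short steps, Python scripts to look and compute and a tool call to move; the robot and the scene stay as the last step left them, time stands still between calls to the robot, and variables do not carry over. Pictures are saved under pics/ and viewed, and the job is handed in when it is done.

Besides the shell and the picture viewer there is one more tool, called after "Emit:" in YAML: its name, and indented under it one key for each argument. apply_moves: Moves the arm, as the interface text tells. Its arguments: {"type":"object","properties":{"motion":{"type":"array"}},"required":["motion"]}

```bash
mkdir -p pics; ls; cat > h.py <<'E'
import numpy as np, cv2
from rig import ctrl, viewer, ticket
from scipy.spatial.transform import Rotation as R
def cam(n):
    p=viewer.camera_params(n); return p
def save(n,f):
    im,d=viewer.get_image(n); cv2.imwrite('pics/'+f+'.png',im[:,:,::-1]); np.save('pics/'+f+'.npy',d); return im,d
def ray(p,u,v):
    K=np.array([[p['fx'],0,p['cx']],[0,p['fy'],p['cy']],[0,0,1]])
    q=cv2.undistortPoints(np.array([[[u,v]]],float),K,np.array([p['k1'],0,0,0,0.])).ravel()
    Rm=cv2.Rodrigues(np.array(p['rvec'],float))[0]; t=np.array(p['tvec'],float)
    return Rm,t,np.array([q[0],q[1],1.])
def onz(n,u,v,z):
    Rm,t,q=ray(cam(n),u,v); c=-Rm.T@t; d=Rm.T@q
    return c+d*(z-c[2])/d[2]
def dep(n,u,v,d):
    Rm,t,q=ray(cam(n),u,v); return Rm.T@(q*d-t)
def crop(f,x0,y0,x1,y1,s,o):
    im=cv2.imread('pics/'+f+'.png')[y0:y1,x0:x1]
    cv2.imwrite('pics/'+o+'.png',cv2.resize(im,None,fx=s,fy=s,interpolation=cv2.INTER_CUBIC))
def st():
    s=ctrl.get_state()
    for k in ('t','ee_pos','tcp_rot','force','width','joint_positions'): print(k,np.round(s[k],3))
E
python3 - <<'E'
from h import *
save('scene','s0');save('top','t0');st()
for n in('scene','top'):print({k:np.round(v,3) for k,v in cam(n).items()})
E
```

```text
pics
t 0.1
ee_pos [159.743 551.903 213.215]
tcp_rot [-1.79997e+02  9.10000e-02  7.38550e+01]
force [-0.283 -0.584  0.582]
width 1.0
joint_positions [ 7.2710e+01  1.8348e+01  8.9698e+01  2.0000e-03  7.2045e+01 -1.1460e+00]
{'fx': np.float64(515.154), 'fy': np.float64(515.154), 'cx': np.float64(320.087), 'cy': np.float64(203.293), 'k1': np.float64(-0.092), 'rvec': array([ 2.107,  1.378, -0.513]), 'tvec': array([-185.989, -341.06 , 1941.683])}
{'fx': np.float64(464.55), 'fy': np.float64(464.55), 'cx': np.float64(319.828), 'cy': np.float64(198.092), 'k1': np.float64(-0.051), 'rvec': array([ 2.197, -2.187,  0.078]), 'tvec': array([ -34.836,  583.182, 1242.889])}
```

View pics/s0.png

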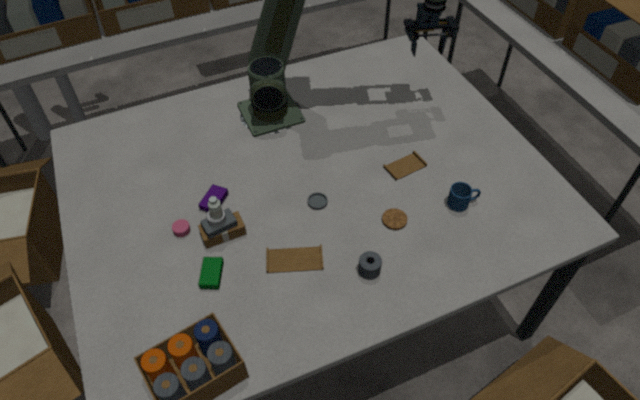

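View pics/t0.png

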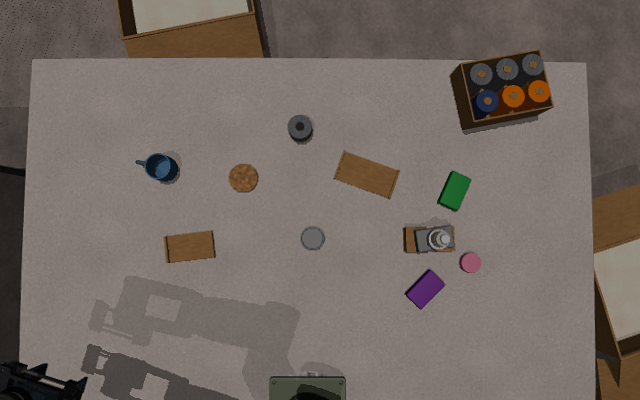

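The scene view shows the stack near (217,222). In the top view the stack is at (432,239), the holder at (313,238), the pad at (243,178), the short cradle at (190,247) and the long cradle at (367,174). I'll enlarge these.

```bash
python3 - <<'E'
from h import *
crop('t0',385,205,505,295,6.6,'t0a')
crop('t0',325,140,415,205,8,'t0b')
crop('t0',155,150,335,270,4.4,'t0c')
crop('s0',160,170,260,300,4.6,'s0a')
E
```

```text
(no output)
```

View pics/t0a.png

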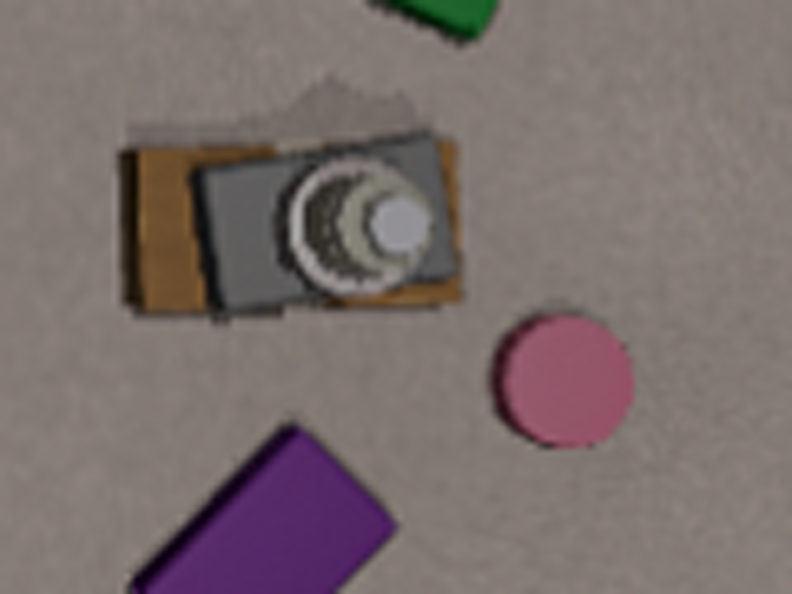

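View pics/t0b.png

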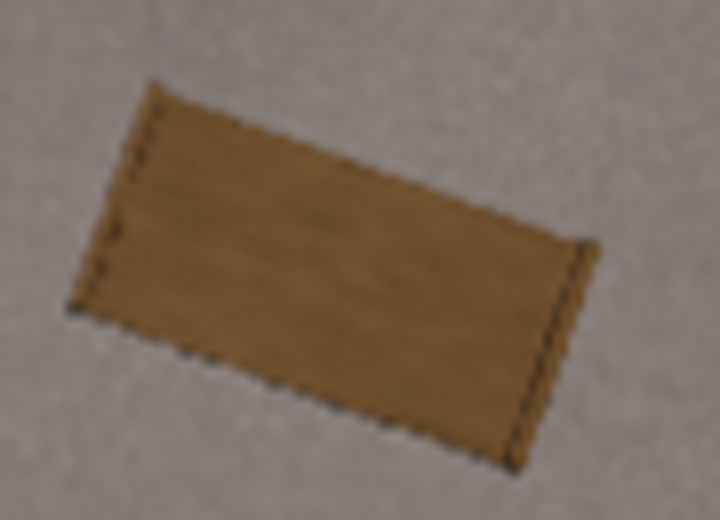

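View pics/t0c.png

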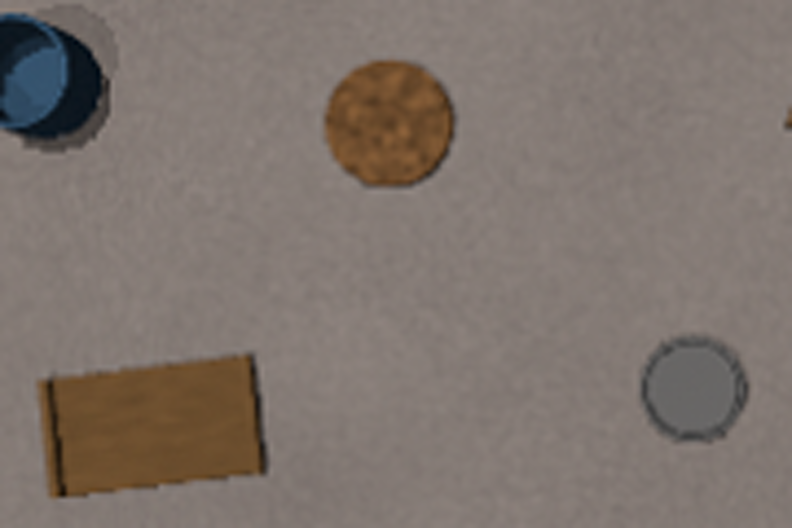

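View pics/s0a.png

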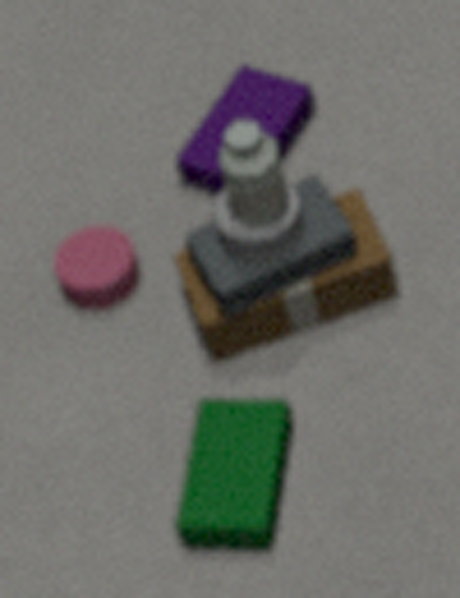

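```bash
cat > m0.py <<'E'
from h import *
def C(x0,y0,s,pts): return [(x0+(a+.5)/s-.5,y0+(b+.5)/s-.5) for a,b in pts]
def P(name,pts,z):
    w=np.array([onz('top',u,v,z) for u,v in pts])[:,:2]
    print(name,np.round(w.mean(0),1))
    if len(w)==4:
        for i in range(4):
            d=w[(i+1)%4]-w[i]; print('   edge',np.round(np.hypot(*d),1),np.round(np.degrees(np.arctan2(d[1],d[0])),1), np.round(w[i],1))
a=(385,205,6.6);b=(325,140,8);c=(155,150,4.4)
P('cap',C(*a,[(400,225)]),172)
P('tin',C(*a,[(361,225)]),100)
P('case',C(*a,[(200,168),(432,132),(458,272),(216,312)]),74)
P('carton',C(*a,[(137,148),(458,141),(463,300),(140,308)]),44)
P('long',C(*b,[(153,82),(598,245),(520,470),(70,308)]),8)
P('short',C(*c,[(40,380),(252,355),(265,472),(50,495)]),8)
P('pad',C(*c,[(389,123)]),12)
P('holder',C(*c,[(694,389)]),13)
p=cam('scene')
def pr(n,X):
    p=cam(n);K=np.array([[p['fx'],0,p['cx']],[0,p['fy'],p['cy']],[0,0,1]])
    return cv2.projectPoints(np.array(X,float).reshape(-1,3),np.array(p['rvec'],float),np.array(p['tvec'],float),K,np.array([p['k1'],0,0,0,0.]))[0].reshape(-1,2)
E
python3 m0.py; python3 - <<'E'
from h import *
d=np.load('pics/t0.npy')
for n,u,v in [('cap',445,239),('case',419,239),('carton',408,239),('tab',350,280),('pad',243,178),('hold',313,238),('roll',300,127),('mug',165,168),('tab2',200,200)]:
    print(n,np.round(dep('top',u,v,np.median(d[v-1:v+2,u-1:u+2])),1))
E
```

```text
cap [ 477.7 -331. ]
tin [ 476.1 -335.8]
case [ 477.1 -329.1]
   edge 93.4 -81.1 [ 497.8 -279.1]
   edge 55.9 -170.0 [ 512.2 -371.3]
   edge 97.3 99.3 [ 457.1 -381. ]
   edge 56.7 6.0 [ 441.4 -285. ]
carton [ 475.2 -325.8]
   edge 130.6 -88.6 [ 505.7 -260. ]
   edge 64.1 -178.9 [ 508.8 -390.6]
   edge 131.1 91.5 [ 444.8 -391.8]
   edge 64.2 0.7 [ 441.4 -260.8]
long [ 650.9 -160.6]
   edge 163.4 -110.0 [717.9 -97.8]
   edge 82.6 160.6 [ 662.1 -251.4]
   edge 164.2 70.4 [ 584.3 -223.9]
   edge 83.6 -19.9 [639.4 -69.3]
short [450.6 323.9]
   edge 133.2 -83.0 [478.3 394.3]
   edge 72.8 -172.7 [494.6 262. ]
   edge 134.6 96.5 [422.4 252.7]
   edge 71.5 6.3 [407.2 386.5]
pad [639.2 178.2]
holder [475.  -12.5]
cap [ 476.9 -330.8  171.2]
case [ 474.6 -289.7   73.8]
carton [ 473.8 -267.    43.2]
tab [ 3.607e+02 -1.158e+02  2.000e-01]
pad [638.  178.3  11.9]
hold [474.9 -14.3   3.5]
roll [770.4  21.4  56.8]
mug [665.7 396.2   5.7]
tab2 [577.7 298.    1.1]
```

```bash
cat >> h.py <<'E'
def go(x,y,z,yaw):
    s=ctrl.get_state(); e=np.array(s['ee_pos']); r=R.from_euler('xyz',s['tcp_rot'],degrees=True)
    # shortest equivalent yaw not forced; target tool straight down
    T=R.from_euler('xyz',[180,0,yaw],degrees=True)
    d=r.inv().apply(np.array([x,y,z])-e); rv=np.degrees((r.inv()*T).as_rotvec())
    print('t',round(s['t'],2),'at',np.round(e,1),np.round(s['tcp_rot'],1),'F',np.round(s['force'],1),'w',round(s['width'],3)); print(' shift',np.round(d,1),'turn',np.round(rv,1),'dist',round(float(np.linalg.norm(d))))
E
python3 -c "
from h import *
go(477.5,-331,235,5)"
```

```text
t 0.1 at [159.7 551.9 213.2] [-1.80e+02  1.00e-01  7.39e+01] F [-0.3 -0.6  0.6] w 1.0
 shift [-759.8  550.7  -20.6] turn [ 0.1  0.1 68.9] dist 939
```

Emit:
apply_moves:
  motion:
    - [1,[-20,14,-10],[0,0,4]]
    - [1,[-50,36,-22],[0,0,12]]
    - [1,[-90,65,-22],[0,0,20]]
    - [1,[-130,94,-22],[0,0,28]]
    - [1,[-170,123,-22],[0,0,36]]
    - [1,[-210,152,-22],[0,0,44]]
    - [1,[-250,181,-22],[0,0,52]]
    - [1,[-290,210,-22],[0,0,60]]
    - [1,[-330,239,-22],[0,0,68]]
    - [1,[-370,268,-22],[0,0,69]]

```text
t: 1.1
ee_pos: [314.3, 120.1, 235.8]
tcp_rot: [179.9, -0.0, 4.7]
force: [1.6, 0.8, -0.5]
width: 0.998
```

```bash
python3 -c "
from h import *
go(477.5,-331,235,5)"
```

```text
t 1.1 at [314.3 120.1 235.8] [179.9  -0.    4.7] F [ 1.6  0.8 -0.5] w 0.998
 shift [125.4 463.1   1.4] turn [ 0.1 -0.  -0.3] dist 480
```

Emit:
apply_moves:
  motion:
    - [1,[13,48,0],[0,0,0]]
    - [1,[26,96,0],[0,0,0]]
    - [1,[39,143,0],[0,0,0]]
    - [1,[52,191,0],[0,0,0]]
    - [1,[65,239,0],[0,0,0]]
    - [1,[78,287,0],[0,0,0]]
    - [1,[91,335,0],[0,0,0]]
    - [1,[104,383,0],[0,0,0]]
    - [1,[117,430,0],[0,0,0]]
    - [1,[125,463,1],[0,0,0]]

```text
t: 2.1
ee_pos: [477.6, -333.9, 234.6]
tcp_rot: [179.9, 0.0, 4.7]
force: [0.6, 1.2, 0.4]
width: 1.0
```

```bash
python3 -c "
from h import *
save('top','t1');save('scene','s1')
go(477.5,-331,120,5)
crop('t1',360,170,500,290,5,'t1a')"
```

```text
t 2.2 at [ 477.7 -334.8  233.7] [1.799e+02 1.000e-01 4.500e+00] F [-0.1  0.4 -0.1] w 1.002
 shift [  0.2  -4.  113.7] turn [ 0.1  0.1 -0.5] dist 114
```

View pics/s1.png

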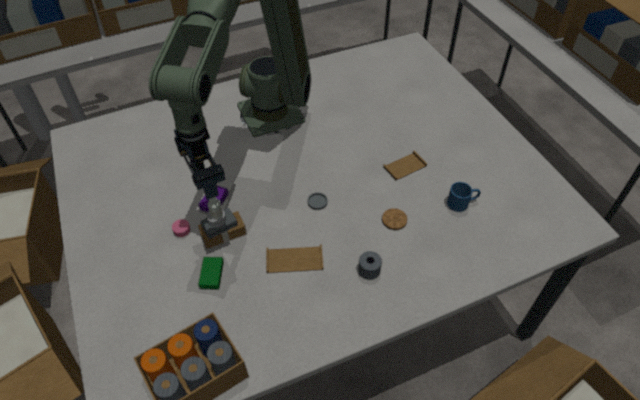

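The gripper is above the stack, at scene pixel (213,195). I'll descend, correcting y by 4 mm.

Emit:
apply_moves:
  motion:
    - [1,[0,-4,10],[0,0,0]]
    - [1,[0,-4,25],[0,0,0]]
    - [1,[0,-4,40],[0,0,0]]
    - [1,[0,-4,55],[0,0,0]]
    - [1,[0,-4,70],[0,0,0]]
    - [1,[0,-4,85],[0,0,0]]
    - [1,[0,-4,98],[0,0,0]]
    - [1,[0,-4,107],[0,0,0]]
    - [1,[0,-4,113],[0,0,0]]
    - [1,[0,-4,113],[0,0,0]]

```text
t: 3.2
ee_pos: [477.0, -330.5, 120.0]
tcp_rot: [180.0, 0.1, 4.6]
force: [-0.7, -1.1, -0.0]
width: 0.998
```

```bash
python3 -c "
from h import *
save('scene','s2')
go(477.5,-331,120,5)
crop('s2',150,130,270,270,4,'s2a')"
```

```text
t 3.25 at [ 477.4 -330.9  120.7] [1.799e+02 1.000e-01 4.600e+00] F [-0.4  0.4 -0.2] w 1.001
 shift [0.1 0.2 0.7] turn [ 0.1  0.1 -0.4] dist 1
```

View pics/s2a.png

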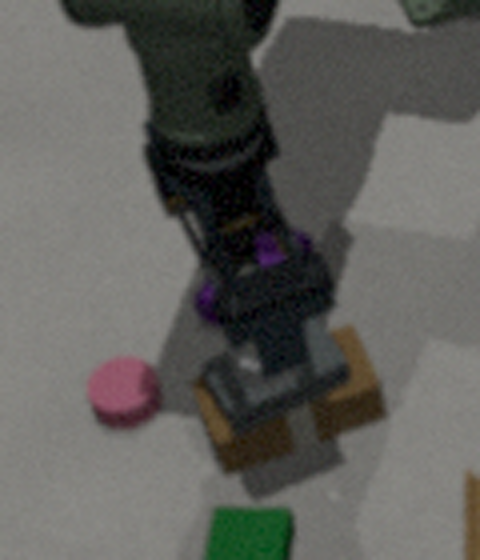

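The fingers straddle the bottle, so I'll close.

Emit:
apply_moves:
  motion:
    - [0.6,[0,0,0],[0,0,0]]
    - [0.3,[0,0,0],[0,0,0]]
    - [0.2,[0,0,0],[0,0,0]]
    - [0,[0,0,0],[0,0,0]]
    - [0,[0,0,0],[0,0,0]]
    - [0,[0,0,0],[0,0,0]]
    - [0,[0,0,0],[0,0,0]]
    - [0,[0,0,0],[0,0,0]]
    - [0,[0,0,0],[0,0,0]]
    - [0,[0,0,0],[0,0,0]]

```text
t: 4.25
ee_pos: [477.4, -330.9, 120.7]
tcp_rot: [179.9, 0.1, 4.6]
force: [-0.1, 0.0, -0.3]
width: 0.388
```

```bash
python3 -c "
from h import *
go(477.5,-331,240,5)"
```

```text
t 4.25 at [ 477.4 -330.9  120.7] [1.799e+02 1.000e-01 4.600e+00] F [-0.1  0.  -0.3] w 0.388
 shift [-1.000e-01  3.000e-01 -1.193e+02] turn [ 0.1  0.1 -0.4] dist 119
```

Emit:
apply_moves:
  motion:
    - [0,[0,0,-8],[0,0,0]]
    - [0,[0,0,-22],[0,0,0]]
    - [0,[0,0,-40],[0,0,0]]
    - [0,[0,-5,-55],[0,0,0]]
    - [0,[-2,-20,-60],[0,0,0]]
    - [0,[-5,-45,-60],[0,0,0]]
    - [0,[-8,-75,-60],[0,0,0]]
    - [0,[-11,-105,-60],[0,0,0]]
    - [0,[-14,-130,-60],[0,0,0]]
    - [0,[-16,-150,-60],[0,0,0]]

```text
t: 5.25
ee_pos: [448.2, -180.1, 180.2]
tcp_rot: [180.0, 0.1, 4.6]
force: [-0.5, 0.0, 0.1]
width: 0.387
```

```bash
python3 -c "
from h import *
save('top','t3')
go(475,-13,180,5)
crop('t3',290,180,490,290,4,'t3a')"
```

```text
t 5.3 at [ 447.3 -177.7  180.1] [-179.9    0.2    4.6] F [-2.   3.1 -0.9] w 0.385
 shift [  41.  -161.9    0.3] turn [-0.1  0.2 -0.4] dist 167
```

View pics/t3a.png

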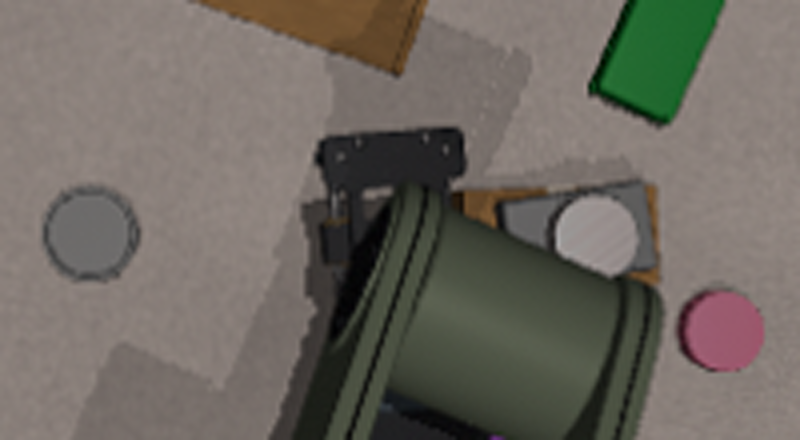

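The bottle is lifted and the tin is still in place, at crop (595,236). On to the holder.

Emit:
apply_moves:
  motion:
    - [0,[3,-12,0],[0,0,0]]
    - [0,[9,-35,0],[0,0,0]]
    - [0,[17,-65,0],[0,0,0]]
    - [0,[24,-95,0],[0,0,0]]
    - [0,[31,-122,0],[0,0,0]]
    - [0,[37,-145,0],[0,0,0]]
    - [0,[40,-157,0],[0,0,0]]
    - [0,[41,-162,0],[0,0,0]]
    - [0,[41,-162,0],[0,0,0]]
    - [0,[41,-162,0],[0,0,0]]

```text
t: 6.3
ee_pos: [474.8, -13.6, 180.2]
tcp_rot: [-179.9, 0.2, 4.6]
force: [0.4, -0.4, -0.1]
width: 0.385
```

```bash
python3 -c "
from h import *
go(475,-13,24.5,5)
u=(290+595.5/4-.5,180+236.5/4-.5);print('tin',onz('top',*u,100))
save('scene','s4');crop('s4',270,110,370,230,4.6,'s4a')"
```

```text
t 6.3 at [474.8 -13.6 180.2] [-179.9    0.2    4.6] F [ 0.4 -0.4 -0.1] w 0.385
 shift [  0.8  -0.3 155.7] turn [-0.1  0.2 -0.4] dist 156
tin [ 476.2016795  -333.50287357  100.        ]
```

View pics/s4a.png

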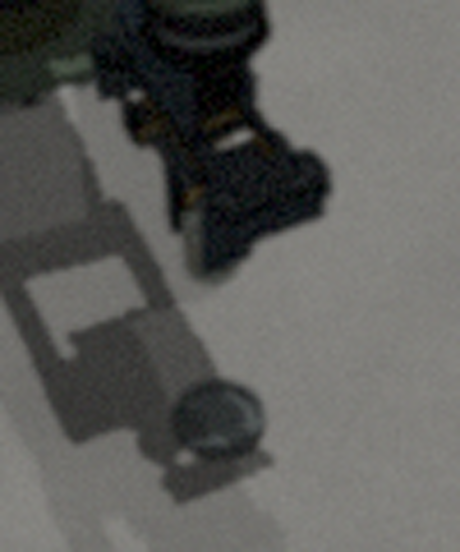

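Emit:
apply_moves:
  motion:
    - [0,[0,0,8],[0,0,0]]
    - [0,[0,0,24],[0,0,0]]
    - [0,[1,0,46],[0,0,0]]
    - [0,[1,0,70],[0,0,0]]
    - [0,[1,0,94],[0,0,0]]
    - [0,[1,0,115],[0,0,0]]
    - [0,[1,0,130],[0,0,0]]
    - [0,[1,0,140],[0,0,0]]
    - [0,[1,0,145],[0,0,0]]
    - [0,[1,0,147],[0,0,0]]

```text
t: 7.35
ee_pos: [475.3, -13.7, 33.0]
tcp_rot: [-179.9, 0.2, 4.6]
force: [0.0, -0.1, -0.5]
width: 0.39
```

```bash
python3 -c "
from h import *
go(475,-13,24,5)
save('scene','s5');crop('s5',270,110,370,230,4.6,'s5a')"
```

```text
t 7.35 at [475.3 -13.7  33. ] [-179.9    0.2    4.6] F [ 0.  -0.1 -0.5] w 0.39
 shift [-0.2 -0.7  9. ] turn [-0.1  0.2 -0.4] dist 9
```

View pics/s5a.png

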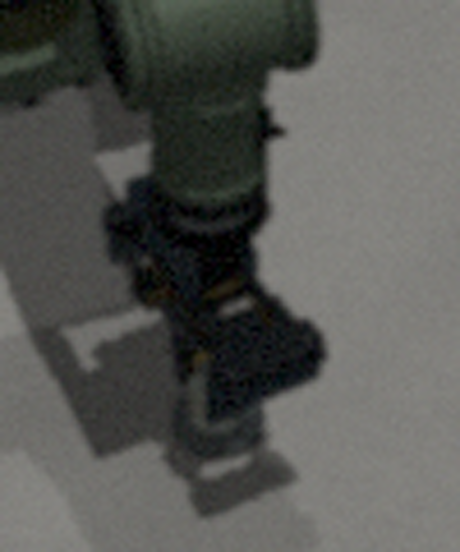

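Bottle is over the ring. I'll lower it to contact, then open and retreat.

Emit:
apply_moves:
  motion:
    - [0,[0,-0.5,2],[0,0,0]]
    - [0,[0,-0.5,4],[0,0,0]]
    - [0,[0,-0.5,6],[0,0,0]]
    - [0,[0,-0.5,7.5],[0,0,0]]
    - [0,[0,-0.5,9],[0,0,0]]
    - [0,[0,-0.5,9],[0,0,0]]

```text
t: 8.0
ee_pos: [475.2, -13.1, 23.9]
tcp_rot: [-179.9, 0.2, 4.6]
force: [0.1, 0.7, -0.4]
width: 0.385
```

Emit:
apply_moves:
  motion:
    - [0.45,[0,0,0],[0,0,0]]
    - [0.55,[0,0,0],[0,0,0]]
    - [0.7,[0,0,0],[0,0,0]]
    - [0.9,[0,0,0],[0,0,0]]
    - [1,[0,0,0],[0,0,0]]
    - [1,[0,0,0],[0,0,0]]
    - [1,[0,0,0],[0,0,0]]
    - [1,[0,0,-8],[0,0,0]]
    - [1,[0,0,-25],[0,0,0]]
    - [1,[0,0,-50],[0,0,0]]

```text
t: 9.0
ee_pos: [474.4, -13.1, 74.0]
tcp_rot: [-179.9, 0.4, 4.6]
force: [1.2, 0.2, -0.4]
width: 0.998
```

```bash
python3 -c "
from h import *
go(476.2,-333.5,190,5)"
```

```text
t 9.0 at [474.4 -13.1  74. ] [-179.9    0.4    4.6] F [ 1.2  0.2 -0.4] w 0.998
 shift [ -24.5  319.3 -116.5] turn [-0.1  0.4 -0.4] dist 341
```

Emit:
apply_moves:
  motion:
    - [1,[0,0,-35],[0,0,0]]
    - [1,[0,0,-70],[0,0,0]]
    - [1,[-2,20,-80],[0,0,0]]
    - [1,[-5,60,-80],[0,0,0]]
    - [1,[-8,105,-80],[0,0,0]]
    - [1,[-12,150,-80],[0,0,0]]
    - [1,[-15,195,-80],[0,0,0]]
    - [1,[-18,240,-80],[0,0,0]]
    - [1,[-21,280,-80],[0,0,0]]
    - [1,[-23,305,-80],[0,0,0]]

```text
t: 10.0
ee_pos: [476.1, -322.1, 154.1]
tcp_rot: [-179.9, 0.3, 4.5]
force: [-0.2, 0.5, -1.2]
width: 0.999
```

```bash
python3 -c "
from h import *
save('scene','s6');save('top','t6');crop('s6',270,150,370,230,4.6,'s6a');crop('t6',280,180,480,290,4,'t6a')
go(476.2,-333.5,150,5)"
```

```text
t 10.1 at [ 476.3 -322.3  153.8] [-180.     0.3    4.4] F [-0.3  0.1 -0.6] w 0.998
 shift [-0.9 11.2  3.8] turn [-0.   0.3 -0.6] dist 12
```

View pics/s6a.png

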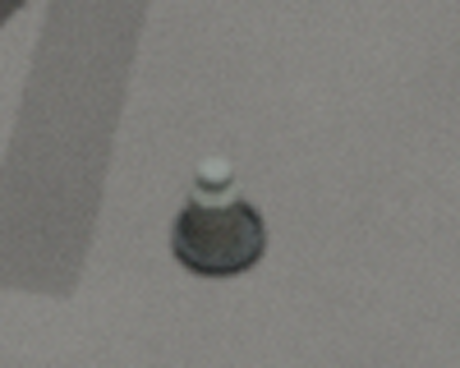

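View pics/t6a.png

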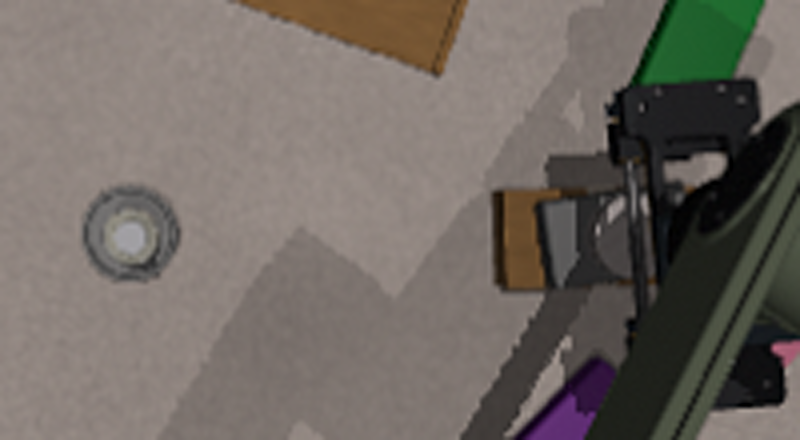

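Bottle stands upright in the ring, its cap at crop (129,238). Now the tin: descend to z=77.

Emit:
apply_moves:
  motion:
    - [1,[-1,7,5],[0,0,0]]
    - [1,[-1,11,15],[0,0,0]]
    - [1,[-1,11,30],[0,0,0]]
    - [1,[-1,11,45],[0,0,0]]
    - [1,[-1,11,58],[0,0,0]]
    - [1,[-1,11,67],[0,0,0]]
    - [1,[-1,11,73],[0,0,0]]
    - [1,[-1,11,76],[0,0,0]]
    - [1,[-1,11,76],[0,0,0]]

```text
t: 11.0
ee_pos: [475.7, -333.2, 77.7]
tcp_rot: [-180.0, 0.3, 4.4]
force: [0.6, 0.0, -0.7]
width: 0.998
```

```bash
python3 -c "
from h import *
print('bottle',onz('top',280+129.5/4-.5,180+238.5/4-.5,75))
go(476.2,-333.5,77,5)
save('scene','s7');crop('s7',150,130,270,270,4,'s7a')"
```

```text
bottle [473.46912129 -11.90431845  75.        ]
t 11.0 at [ 475.7 -333.2   77.7] [-180.     0.3    4.4] F [ 0.6  0.  -0.7] w 0.998
 shift [0.5 0.3 0.7] turn [-0.   0.3 -0.6] dist 1
```

View pics/s7a.png

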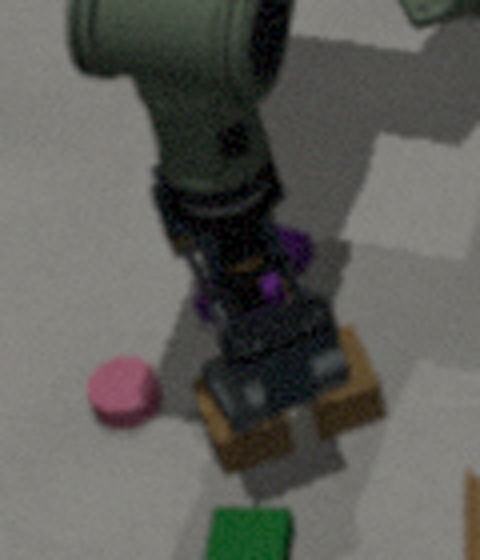

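Bottle is 2 mm off the ring centre, well inside tolerance. Closing on the tin.

Emit:
apply_moves:
  motion:
    - [0.8,[0,0,0.5],[0,0,0]]
    - [0.6,[0,0,0.5],[0,0,0]]
    - [0.3,[0,0,0.5],[0,0,0]]
    - [0,[0,0,0.5],[0,0,0]]
    - [0,[0,0,0.5],[0,0,0]]
    - [0,[0,0,0.5],[0,0,0]]
    - [0,[0,0,0.5],[0,0,0]]
    - [0,[0,0,0.5],[0,0,0]]

```text
t: 11.85
ee_pos: [476.0, -333.4, 77.7]
tcp_rot: [-180.0, 0.3, 4.4]
force: [-0.1, 0.2, 1.0]
width: 0.587
```

```bash
python3 -c "
from h import *
go(639,178.2,150,5)"
```

```text
t 11.85 at [ 476.  -333.4   77.7] [-180.     0.3    4.4] F [-0.1  0.2  1. ] w 0.587
 shift [ 201.2 -497.7  -73.3] turn [-0.   0.3 -0.6] dist 542
```

Emit:
apply_moves:
  motion:
    - [0,[0,0,-8],[0,0,0]]
    - [0,[0,0,-24],[0,0,0]]
    - [0,[0,0,-44],[0,0,0]]
    - [0,[4,-10,-62],[0,0,0]]
    - [0,[12,-30,-72],[0,0,0]]
    - [0,[25,-62,-75],[0,0,0]]
    - [0,[40,-100,-75],[0,0,0]]
    - [0,[56,-140,-75],[0,0,0]]
    - [0,[72,-178,-75],[0,0,0]]
    - [0,[86,-212,-75],[0,0,0]]

```text
t: 12.85
ee_pos: [546.2, -113.6, 152.7]
tcp_rot: [-180.0, 0.3, 4.4]
force: [0.0, -0.7, -1.3]
width: 0.586
```

```bash
python3 -c "
from h import *
go(639,178.2,150,5)"
```

```text
t 12.85 at [ 546.2 -113.6  152.7] [-180.     0.3    4.4] F [ 0.  -0.7 -1.3] w 0.586
 shift [ 114.8 -283.9    2.2] turn [-0.   0.3 -0.6] dist 306
```

Emit:
apply_moves:
  motion:
    - [0,[14,-35,0],[0,0,0]]
    - [0,[30,-75,0],[0,0,0]]
    - [0,[46,-115,0],[0,0,0]]
    - [0,[62,-155,0],[0,0,0]]
    - [0,[78,-193,0],[0,0,0]]
    - [0,[92,-228,0],[0,0,0]]
    - [0,[103,-255,0],[0,0,0]]
    - [0,[110,-273,0],[0,0,0]]
    - [0,[114,-282,0],[0,0,0]]
    - [0,[115,-284,0],[0,0,0]]

```text
t: 13.85
ee_pos: [639.2, 178.6, 152.1]
tcp_rot: [180.0, 0.3, 4.4]
force: [-0.3, -0.8, -1.0]
width: 0.582
```

```bash
python3 -c "
from h import *
save('top','t8');crop('t8',360,190,500,290,5,'t8a')
go(639,178.2,25,5)
save('scene','s8');crop('s8',330,120,450,240,5,'s8a')"
```

```text
t 13.9 at [639.1 178.1 152.1] [180.    0.3   4.4] F [-0.6 -0.7 -1.1] w 0.582
 shift [ 6.000e-01 -1.000e-01  1.271e+02] turn [ 0.   0.3 -0.6] dist 127
```

View pics/t8a.png

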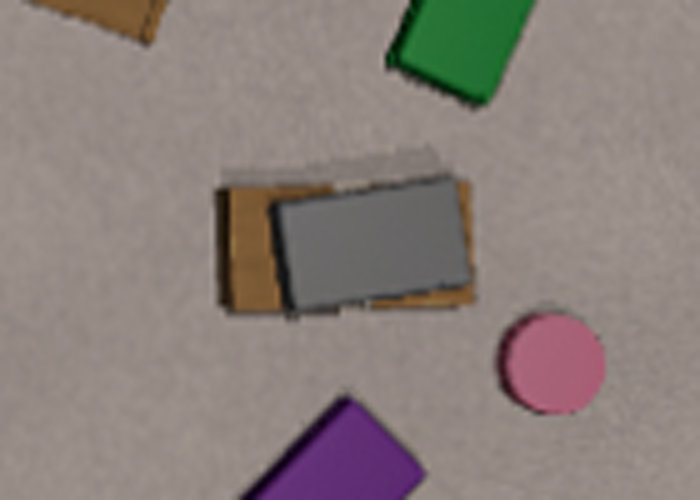

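View pics/s8a.png

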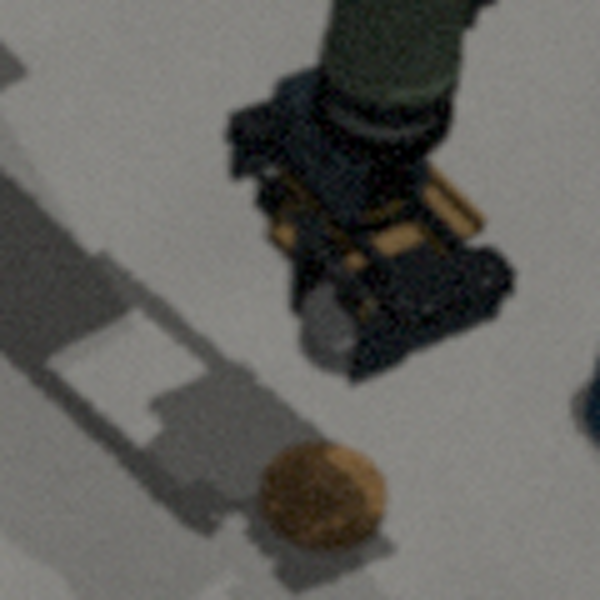

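Emit:
apply_moves:
  motion:
    - [0,[0,0,8],[0,0,0]]
    - [0,[0.5,0,24],[0,0,0]]
    - [0,[0.5,0,46],[0,0,0]]
    - [0,[0.5,0,70],[0,0,0]]
    - [0,[0.5,0,92],[0,0,0]]
    - [0,[0.5,0,110],[0,0,0]]
    - [0,[0.5,0,121],[0,0,0]]
    - [0,[0.5,0,127],[0,0,0]]
    - [0,[0.5,0,130],[0,0,0]]
    - [0,[0.5,0,130],[0,0,0]]

```text
t: 14.95
ee_pos: [639.0, 177.2, 22.4]
tcp_rot: [180.0, 0.3, 4.3]
force: [-0.2, -0.3, -1.2]
width: 0.585
```

```bash
python3 - <<'E'
from m0 import *
print('-----')
t=(360,190,5)
P('case',C(*t,[(274,205),(458,177),(474,285),(290,315)]),74)
P('carton',C(*t,[(230,186),(471,180),(476,303),(228,310)]),44)
go(639,178.2,15.7,5)
E
```

```text
cap [ 477.7 -331. ]
tin [ 476.1 -335.8]
case [ 477.1 -329.1]
   edge 93.4 -81.1 [ 497.8 -279.1]
   edge 55.9 -170.0 [ 512.2 -371.3]
   edge 97.3 99.3 [ 457.1 -381. ]
   edge 56.7 6.0 [ 441.4 -285. ]
carton [ 475.2 -325.8]
   edge 130.6 -88.6 [ 505.7 -260. ]
   edge 64.1 -178.9 [ 508.8 -390.6]
   edge 131.1 91.5 [ 444.8 -391.8]
   edge 64.2 0.7 [ 441.4 -260.8]
long [ 650.9 -160.6]
   edge 163.4 -110.0 [717.9 -97.8]
   edge 82.6 160.6 [ 662.1 -251.4]
   edge 164.2 70.4 [ 584.3 -223.9]
   edge 83.6 -19.9 [639.4 -69.3]
short [450.6 323.9]
   edge 133.2 -83.0 [478.3 394.3]
   edge 72.8 -172.7 [494.6 262. ]
   edge 134.6 96.5 [422.4 252.7]
   edge 71.5 6.3 [407.2 386.5]
pad [639.2 178.2]
holder [475.  -12.5]
-----
case [ 475.5 -330. ]
   edge 97.7 -81.3 [ 496.3 -277.8]
   edge 56.6 -172.1 [ 511.1 -374.4]
   edge 97.6 99.2 [ 455.  -382.1]
   edge 57.4 7.9 [ 439.4 -285.8]
carton [ 475.2 -325.5]
   edge 129.5 -88.4 [ 506.2 -260.7]
   edge 65.4 -178.3 [ 509.7 -390.1]
   edge 132.9 91.6 [ 444.3 -392. ]
   edge 65.7 -1.3 [ 440.5 -259.2]
t 14.95 at [639.  177.2  22.4] [180.    0.3   4.3] F [-0.2 -0.3 -1.2] w 0.585
 shift [ 0.1 -1.1  6.7] turn [ 0.   0.3 -0.7] dist 7
```

Emit:
apply_moves:
  motion:
    - [0,[0,-1,2],[0,0,0]]
    - [0,[0,-1,4],[0,0,0]]
    - [0,[0,-1,5.5],[0,0,0]]
    - [0,[0,-1,6.5],[0,0,0]]
    - [0,[0,-1,7],[0,0,0]]
    - [0,[0,-1,7],[0,0,0]]

```text
t: 15.55
ee_pos: [638.9, 178.2, 15.7]
tcp_rot: [180.0, 0.3, 4.4]
force: [-1.3, -0.6, 2.0]
width: 0.588
```

Emit:
apply_moves:
  motion:
    - [0.63,[0,0,0],[0,0,0]]
    - [0.7,[0,0,0],[0,0,0]]
    - [0.85,[0,0,0],[0,0,0]]
    - [1,[0,0,0],[0,0,0]]
    - [1,[0,0,0],[0,0,0]]
    - [1,[0,0,0],[0,0,0]]
    - [1,[0,0,-8],[0,0,0]]
    - [1,[0,0,-30],[0,0,0]]
    - [1,[0,0,-65],[0,0,0]]
    - [1,[0,0,-110],[0,0,0]]

```text
t: 16.55
ee_pos: [638.2, 178.0, 125.6]
tcp_rot: [179.9, 0.5, 4.4]
force: [1.1, 0.4, 0.5]
width: 1.003
```

```bash
python3 -c "
from h import *
go(475.5,-330,130,8.6)"
```

```text
t 16.55 at [638.2 178.  125.6] [179.9   0.5   4.4] F [1.1 0.4 0.5] w 1.003
 shift [-200.8  494.2   -2.1] turn [ 0.   0.5 -4.2] dist 533
```

Emit:
apply_moves:
  motion:
    - [1,[-12,30,-4],[0,0,-1]]
    - [1,[-28,70,-4],[0,0,-2]]
    - [1,[-46,112,-4],[0,0,-3]]
    - [1,[-63,155,-4],[0,0.5,-4]]
    - [1,[-80,198,-4],[0,0.5,-4]]
    - [1,[-98,241,-4],[0,0.5,-4]]
    - [1,[-115,284,-4],[0,0.5,-4]]
    - [1,[-133,327,-4],[0,0.5,-4]]
    - [1,[-150,370,-4],[0,0.5,-4]]
    - [1,[-165,406,-4],[0,0.5,-4]]

```text
t: 17.55
ee_pos: [503.8, -241.6, 132.4]
tcp_rot: [179.9, -0.1, 8.3]
force: [0.9, 1.0, -0.1]
width: 0.998
```

```bash
python3 - <<'E'
from m0 import *
print('-----')
save('top','t9');crop('t9',200,140,340,260,5,'t9a')
save('scene','s9');crop('s9',270,150,430,260,4.6,'s9a')
go(475.5,-330,90,8.6)
E
```

```text
cap [ 477.7 -331. ]
tin [ 476.1 -335.8]
case [ 477.1 -329.1]
   edge 93.4 -81.1 [ 497.8 -279.1]
   edge 55.9 -170.0 [ 512.2 -371.3]
   edge 97.3 99.3 [ 457.1 -381. ]
   edge 56.7 6.0 [ 441.4 -285. ]
carton [ 475.2 -325.8]
   edge 130.6 -88.6 [ 505.7 -260. ]
   edge 64.1 -178.9 [ 508.8 -390.6]
   edge 131.1 91.5 [ 444.8 -391.8]
   edge 64.2 0.7 [ 441.4 -260.8]
long [ 650.9 -160.6]
   edge 163.4 -110.0 [717.9 -97.8]
   edge 82.6 160.6 [ 662.1 -251.4]
   edge 164.2 70.4 [ 584.3 -223.9]
   edge 83.6 -19.9 [639.4 -69.3]
short [450.6 323.9]
   edge 133.2 -83.0 [478.3 394.3]
   edge 72.8 -172.7 [494.6 262. ]
   edge 134.6 96.5 [422.4 252.7]
   edge 71.5 6.3 [407.2 386.5]
pad [639.2 178.2]
holder [475.  -12.5]
-----
t 17.65 at [ 503.3 -243.5  132.3] [179.8  -0.    8.1] F [ 0.6  1.  -0.2] w 1.001
 shift [-39.7  81.6  42.5] turn [ 0.2 -0.  -0.5] dist 100
```

View pics/t9a.png

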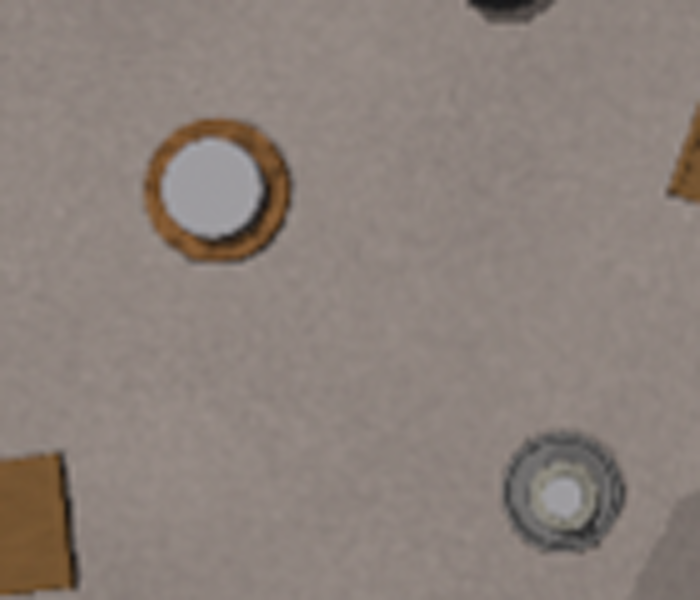

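View pics/s9a.png

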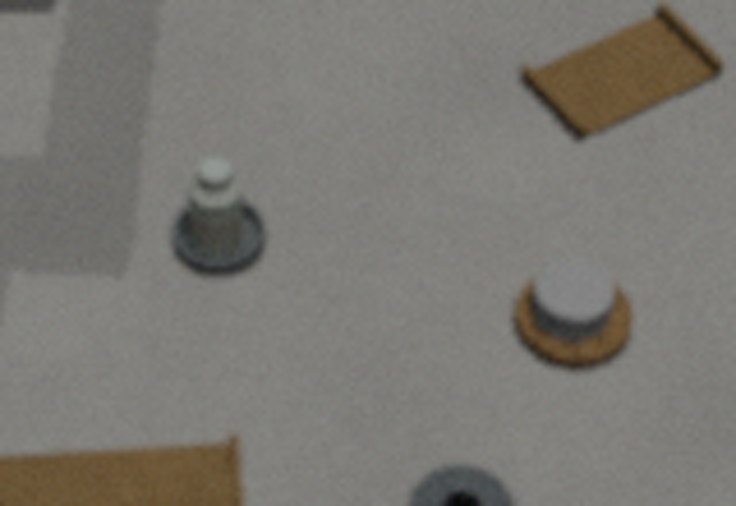

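Tin is level and centred: its top is at crop (213,188) against the pad at (218,190), which is about the expected parallax. Now the case.

Emit:
apply_moves:
  motion:
    - [1,[-8,16,5],[0,0,-0.5]]
    - [1,[-22,45,15],[0,0,-0.5]]
    - [1,[-35,72,20],[0,0,-0.5]]
    - [1,[-39.5,81.5,28],[0,0,-0.5]]
    - [1,[-39.5,81.5,42],[0,0,-0.5]]
    - [1,[-39.5,81.5,56],[0,0,-0.5]]
    - [1,[-39.5,81.5,68],[0,0,-0.5]]
    - [1,[-39.5,81.5,78],[0,0,-0.5]]
    - [1,[-39.5,81.5,83],[0,0,-0.5]]
    - [1,[-39.5,81.5,84],[0,0,-0.5]]

```text
t: 18.65
ee_pos: [475.7, -329.5, 48.0]
tcp_rot: [179.9, 0.0, 8.6]
force: [-0.1, -0.6, 1.1]
width: 1.001
```

```bash
python3 -c "
from h import *
go(475.5,-330,48,8.6)
save('scene','s10');crop('s10',150,130,270,270,4,'s10a')"
```

```text
t 18.65 at [ 475.7 -329.5   48. ] [179.9   0.    8.6] F [-0.1 -0.6  1.1] w 1.001
 shift [-0.3  0.5 -0. ] turn [ 0.1  0.  -0. ] dist 1
```

View pics/s10a.png

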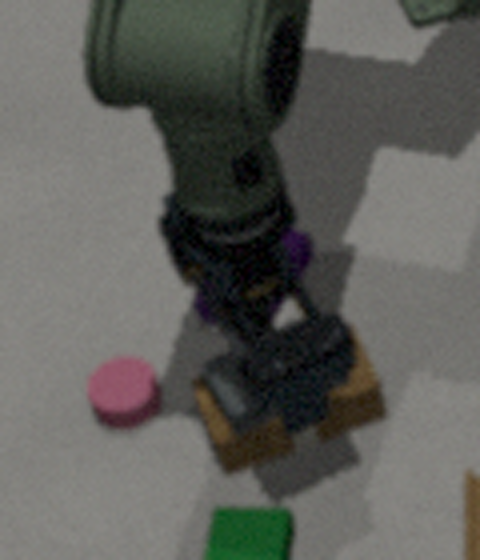

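Fingers flank the case, clear of the carton. I'll close.

Emit:
apply_moves:
  motion:
    - [0.8,[0,0,0],[0,0,0]]
    - [0.6,[0,0,0],[0,0,0]]
    - [0.3,[0,0,0],[0,0,0]]
    - [0,[0,0,0],[0,0,0]]
    - [0,[0,0,0],[0,0,0]]
    - [0,[0,0,0],[0,0,0]]
    - [0,[0,0,0],[0,0,0]]
    - [0,[0,0,0],[0,0,0]]

```text
t: 19.5
ee_pos: [476.1, -329.9, 48.6]
tcp_rot: [179.8, -0.1, 8.6]
force: [-0.1, 0.4, 2.3]
width: 0.637
```

```bash
python3 -c "
from h import *
go(450.6,323.9,140,6.8)"
```

```text
t 19.5 at [ 476.1 -329.9   48.6] [ 1.798e+02 -1.000e-01  8.600e+00] F [-0.1  0.4  2.3] w 0.637
 shift [  72.3 -650.   -93.4] turn [ 0.2 -0.1  1.8] dist 661
```

Emit:
apply_moves:
  motion:
    - [0,[0,0,-8],[0,0,0]]
    - [0,[0,0,-24],[0,0,0]]
    - [0,[0,0,-44],[0,0,0]]
    - [0,[0,-3,-64],[0,0,0]]
    - [0,[2,-18,-82],[0,0,0.5]]
    - [0,[5,-44,-92],[0,0,1]]
    - [0,[9,-79,-94],[0,0,1.5]]
    - [0,[13,-117,-94],[0,0,1.8]]
    - [0,[17,-157,-94],[0,0,1.8]]
    - [0,[21,-195,-94],[0,0,1.8]]

```text
t: 20.5
ee_pos: [466.9, -132.1, 142.1]
tcp_rot: [179.8, -0.0, 6.7]
force: [1.3, -0.4, -0.6]
width: 0.635
```

```bash
python3 -c "
from h import *
go(450.6,323.9,140,6.8)
save('scene','s11');crop('s11',150,130,310,270,4,'s11a')"
```

```text
t 20.5 at [ 466.9 -132.1  142.1] [179.8  -0.    6.7] F [ 1.3 -0.4 -0.6] w 0.635
 shift [  37.4 -454.8    0.8] turn [ 0.2 -0.  -0.1] dist 456
```

View pics/s11a.png

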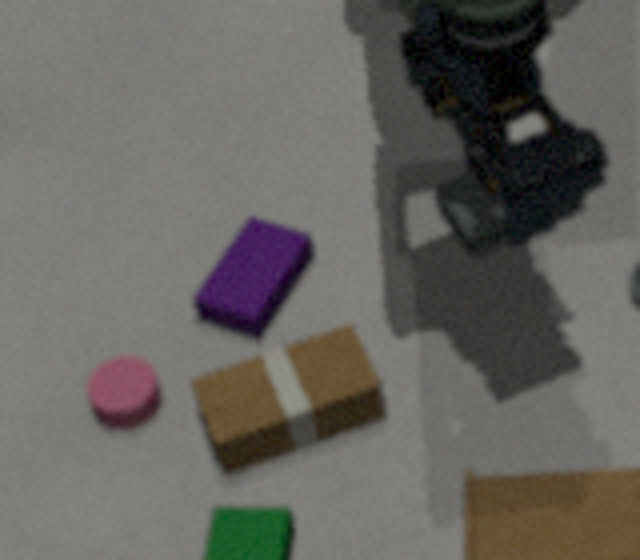

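The case is held level and the carton is left undisturbed. Carrying on.

Emit:
apply_moves:
  motion:
    - [0,[3,-35,0],[0,0,0]]
    - [0,[6,-77,0],[0,0,0]]
    - [0,[10,-122,0],[0,0,0]]
    - [0,[14,-170,0],[0,0,0]]
    - [0,[18,-218,0],[0,0,0]]
    - [0,[22,-266,0],[0,0,0]]
    - [0,[26,-314,0],[0,0,0]]
    - [0,[30,-360,0],[0,0,0]]
    - [0,[33,-400,0],[0,0,0]]
    - [0,[36,-430,0],[0,0,0]]

```text
t: 21.55
ee_pos: [449.5, 306.5, 143.0]
tcp_rot: [-179.9, 0.1, 7.0]
force: [0.3, -0.2, -1.3]
width: 0.636
```

```bash
python3 -c "
from h import *
save('top','t12');crop('t12',360,190,500,290,5,'t12a')
go(450.6,323.9,60,6.8)"
```

```text
t 21.6 at [450.  310.5 143. ] [-179.6   -0.     7. ] F [1.6 4.6 0.4] w 0.632
 shift [  2.2 -12.7  83.1] turn [-0.4 -0.   0.2] dist 84
```

View pics/t12a.png

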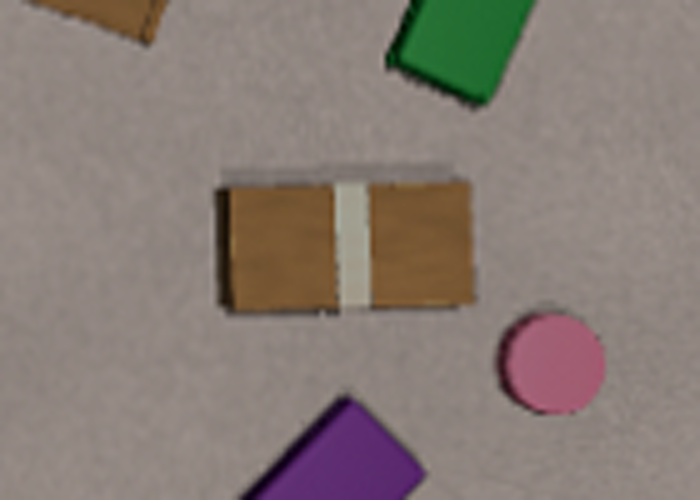

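Emit:
apply_moves:
  motion:
    - [0,[1,-6,2],[0,0,0]]
    - [0,[2,-12.5,10],[0,0,0]]
    - [0,[2,-12.5,26],[0,0,0]]
    - [0,[2,-12.5,46],[0,0,0]]
    - [0,[2,-12.5,66],[0,0,0]]
    - [0,[2,-12.5,85],[0,0,0]]
    - [0,[2,-12.5,98],[0,0,0]]
    - [0,[2,-12.5,107],[0,0,0]]
    - [0,[2,-12.5,112],[0,0,0]]
    - [0,[2,-12.5,112],[0,0,0]]

```text
t: 22.6
ee_pos: [450.4, 323.6, 30.8]
tcp_rot: [-179.6, 0.0, 7.0]
force: [-0.5, 0.9, -1.3]
width: 0.635
```

```bash
python3 - <<'E' | sed 1,/-----/d
from m0 import *
print('-----')
t=(360,190,5)
P('carton',C(*t,[(230,186),(471,182),(476,302),(232,311)]),44)
P('band',C(*t,[(353,246)]),44)
save('top','t13');crop('t13',120,190,260,290,5,'t13a')
save('scene','s13');crop('s13',360,110,460,200,6,'s13a')
go(450.6,323.9,9,6.8)
E
```

```text
carton [ 474.9 -326.1]
   edge 129.4 -88.9 [ 506.2 -260.7]
   edge 63.8 -178.3 [ 508.6 -390.1]
   edge 130.8 92.1 [ 444.8 -392. ]
   edge 66.2 0.6 [ 440.  -261.3]
band [ 474.5 -326.3]
t 22.7 at [450.9 324.1  31.6] [-1.796e+02 -1.000e-01  7.000e+00] F [-0.1 -0.2 -1. ] w 0.636
 shift [-0.3  0.4 22.6] turn [-0.4 -0.1  0.2] dist 23
```

View pics/t13a.png

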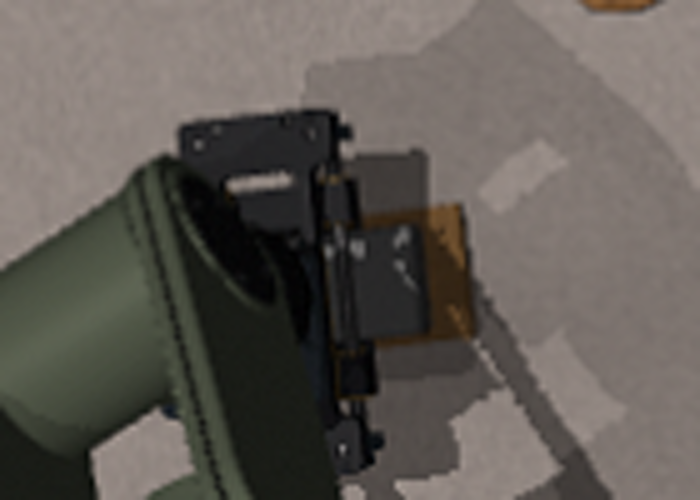

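View pics/s13a.png

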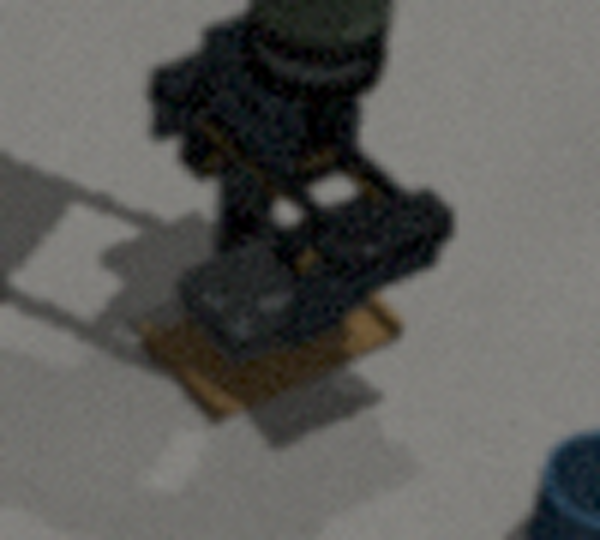

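Case is over the cradle with a gap visible to the near lip at crop (428–470). I'll lower it.

Emit:
apply_moves:
  motion:
    - [0,[0,0.5,4],[0,0,0]]
    - [0,[0,0.5,9],[0,0,0]]
    - [0,[0,0.5,14],[0,0,0]]
    - [0,[0,0.5,18],[0,0,0]]
    - [0,[0,0.5,20.5],[0,0,0]]
    - [0,[0,0.5,22],[0,0,0]]
    - [0,[0,0.5,22.5],[0,0,0]]
    - [0,[0,0.5,22.5],[0,0,0]]

```text
t: 23.5
ee_pos: [451.0, 323.9, 9.2]
tcp_rot: [-179.6, -0.1, 7.0]
force: [-0.4, 0.4, -1.2]
width: 0.637
```

```bash
python3 -c "
from h import *
go(450.6,323.9,8.6,6.8)"
```

```text
t 23.5 at [451.  323.9   9.2] [-1.796e+02 -1.000e-01  7.000e+00] F [-0.4  0.4 -1.2] w 0.637
 shift [-0.4 -0.1  0.6] turn [-0.4 -0.1  0.2] dist 1
```

Emit:
apply_moves:
  motion:
    - [0.68,[0,0,0.5],[0,0,0]]
    - [0.75,[0,0,0.5],[0,0,0]]
    - [0.85,[0,0,0],[0,0,0]]
    - [1,[0,0,0],[0,0,0]]
    - [1,[0,0,0],[0,0,0]]
    - [1,[0,0,0],[0,0,0]]
    - [1,[0,0,-8],[0,0,0]]
    - [1,[0,0,-30],[0,0,0]]
    - [1,[0,0,-65],[0,0,0]]
    - [1,[0,0,-110],[0,0,0]]

```text
t: 24.5
ee_pos: [449.9, 322.3, 119.5]
tcp_rot: [-179.7, 0.1, 7.0]
force: [0.2, 0.9, -0.4]
width: 1.002
```

```bash
python3 -c "
from h import *
go(475,-326,120,1.3)"
```

```text
t 24.5 at [449.9 322.3 119.5] [-1.797e+02  1.000e-01  7.000e+00] F [ 0.2  0.9 -0.4] w 1.002
 shift [-54.1 646.5  -4.1] turn [-0.3  0.1  5.7] dist 649
```

Emit:
apply_moves:
  motion:
    - [1,[-2,25,-15],[0,0,1]]
    - [1,[-5,62,-18],[0,0,2]]
    - [1,[-9,108,-18],[0,0,3]]
    - [1,[-13,156,-18],[0,0,4]]
    - [1,[-17,204,-18],[0,0,5]]
    - [1,[-21,252,-18],[0,0,5.7]]
    - [1,[-25,300,-18],[0,0,5.7]]
    - [1,[-29,348,-18],[0,0,5.7]]
    - [1,[-33,396,-18],[0,0,5.7]]
    - [1,[-37,440,-18],[0,0,5.7]]

```text
t: 25.5
ee_pos: [466.7, -121.3, 135.9]
tcp_rot: [-179.7, 0.1, 1.3]
force: [0.9, -0.3, 0.1]
width: 1.0
```

```bash
python3 - <<'E'
from h import *
save('top','t14');crop('t14',140,200,260,290,6.6,'t14a')
save('scene','s14');crop('s14',360,110,460,200,6,'s14a')
go(475,-326,100,1.3)
E
```

```text
t 25.6 at [ 467.3 -123.6  135.7] [-179.8    0.     1. ] F [-0.4  0.3  1. ] w 1.003
 shift [  4.4 202.6  35.1] turn [-0.2  0.  -0.3] dist 206
```

View pics/t14a.png

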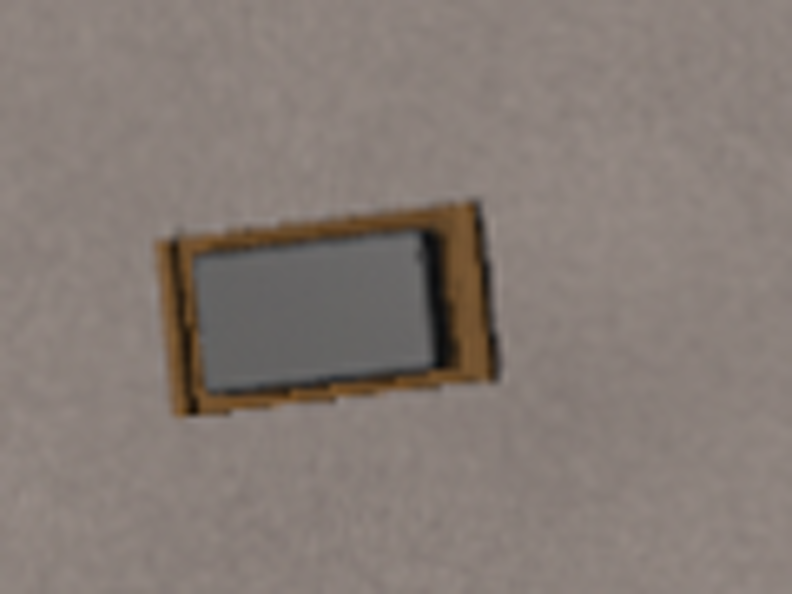

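View pics/s14a.png

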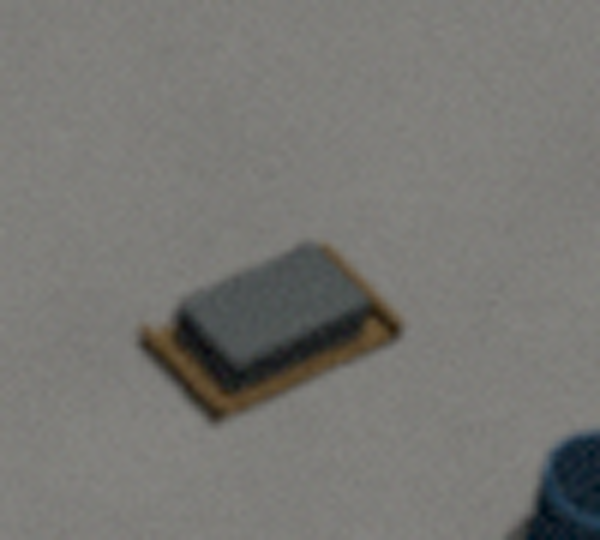

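Case lies square in the cradle, its corners at crop (195,252)–(440,370). Now over the carton.

Emit:
apply_moves:
  motion:
    - [1,[0,22,2],[0,0,0]]
    - [1,[1,55,8],[0,0,0]]
    - [1,[2,95,15],[0,0,0]]
    - [1,[3,135,20],[0,0,0]]
    - [1,[4,170,25],[0,0,0]]
    - [1,[4.5,192,30],[0,0,0]]
    - [1,[4.5,201,35],[0,0,0]]
    - [1,[4.5,202.5,40],[0,0,0]]
    - [1,[4.5,202.5,45],[0,0,0]]
    - [1,[4.5,202.5,45],[0,0,0]]

```text
t: 26.6
ee_pos: [474.7, -324.1, 89.4]
tcp_rot: [-179.7, 0.1, 1.0]
force: [0.0, -0.0, 0.2]
width: 1.002
```

```bash
python3 - <<'E' | sed 1,/-----/d
from m0 import *
print('-----')
P('case',C(140,200,6.6,[(195,252),(427,230),(440,370),(206,392)]),34)
go(475,-326,10,1.3)
E
```

```text
case [450.6 320.7]
   edge 95.0 -84.3 [474.1 371. ]
   edge 56.8 -173.7 [483.6 276.4]
   edge 95.6 95.7 [427.2 270.2]
   edge 56.8 5.8 [417.6 365.3]
t 26.6 at [ 474.7 -324.1   89.4] [-1.797e+02  1.000e-01  1.000e+00] F [ 0.  -0.   0.2] w 1.002
 shift [ 0.5  2.3 79.4] turn [-0.3  0.1 -0.3] dist 79
```

Emit:
apply_moves:
  motion:
    - [1,[0.5,2,6],[0,0,0]]
    - [1,[0.5,2,18],[0,0,0]]
    - [1,[0.5,2,32],[0,0,0]]
    - [1,[0.5,2,46],[0,0,0]]
    - [1,[0.5,2,58],[0,0,0]]
    - [1,[0.5,2,68],[0,0,0]]
    - [1,[0.5,2,75],[0,0,0]]
    - [1,[0.5,2,79],[0,0,0]]
    - [1,[0.5,2,80],[0,0,0]]

```text
t: 27.5
ee_pos: [475.0, -325.6, 9.0]
tcp_rot: [-179.7, 0.1, 1.0]
force: [0.3, -0.0, 0.6]
width: 1.0
```

Emit:
apply_moves:
  motion:
    - [0.85,[0,0,0],[0,0,0]]
    - [0.7,[0,0,0],[0,0,0]]
    - [0.4,[0,0,0],[0,0,0]]
    - [0,[0,0,0],[0,0,0]]
    - [0,[0,0,0],[0,0,0]]
    - [0,[0,0,0],[0,0,0]]
    - [0,[0,0,0],[0,0,0]]
    - [0,[0,0,0],[0,0,0]]

```text
t: 28.3
ee_pos: [475.3, -325.8, 9.4]
tcp_rot: [-179.7, 0.1, 1.0]
force: [-0.3, 0.7, 4.3]
width: 0.721
```

```bash
python3 -c "
from h import *
go(651,-160.6,90,-19.9)"
```

```text
t 28.3 at [ 475.3 -325.8    9.4] [-1.797e+02  1.000e-01  1.000e+00] F [-0.3  0.7  4.3] w 0.721
 shift [ 178.5 -162.4  -80.2] turn [-0.2  0.1 20.9] dist 254
```

Emit:
apply_moves:
  motion:
    - [0,[0,0,-6],[0,0,0]]
    - [0,[0,0,-18],[0,0,0]]
    - [0,[0,0,-35],[0,0,0]]
    - [0,[0,0,-54],[0,0,0]]
    - [0,[6,-5,-70],[0,0,1]]
    - [0,[20,-18,-80],[0,0,3]]
    - [0,[42,-38,-82],[0,0,6]]
    - [0,[66,-60,-82],[0,0,9]]
    - [0,[90,-82,-82],[0,0,12]]
    - [0,[114,-104,-82],[0,0,15]]

```text
t: 29.3
ee_pos: [588.0, -219.2, 92.2]
tcp_rot: [-179.8, 0.2, -14.1]
force: [-0.1, -0.2, -2.5]
width: 0.719
```

```bash
python3 -c "
from h import *
go(651,-160.6,90,-19.9)
save('scene','s15');crop('s15',190,130,350,290,3.7,'s15a')"
```

```text
t 29.3 at [ 588.  -219.2   92.2] [-179.8    0.2  -14.1] F [-0.1 -0.2 -2.5] w 0.719
 shift [ 46.8 -72.2   2.3] turn [-0.2  0.2  5.8] dist 86
```

View pics/s15a.png

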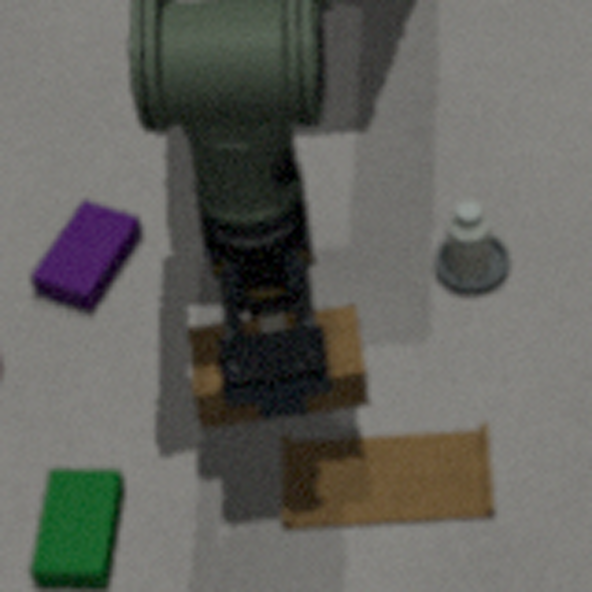

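The carton is held level. Continuing to above the long cradle.

Emit:
apply_moves:
  motion:
    - [0,[8,-12,0],[0,0,1]]
    - [0,[20,-31,1],[0,0,3]]
    - [0,[32,-50,2],[0,0,5]]
    - [0,[41,-64,2],[0,0,5.8]]
    - [0,[46,-71,8],[0,0,5.8]]
    - [0,[46.8,-72.2,20],[0,0,5.8]]
    - [0,[46.8,-72.2,34],[0,0,5.8]]
    - [0,[46.8,-72.2,46],[0,0,5.8]]
    - [0,[46.8,-72.2,53],[0,0,5.8]]
    - [0,[46.8,-72.2,55],[0,0,5.8]]

```text
t: 30.35
ee_pos: [654.2, -156.8, 36.2]
tcp_rot: [-179.6, 0.2, -19.9]
force: [-0.1, 0.6, -2.0]
width: 0.72
```

```bash
python3 -c "
from h import *
go(651,-160.6,13.6,-19.9)
save('scene','s16');crop('s16',230,180,360,290,5,'s16a')
save('top','t16');crop('t16',310,120,430,210,6,'t16a')"
```

```text
t 30.35 at [ 654.2 -156.8   36.2] [-179.6    0.2  -19.9] F [-0.1  0.6 -2. ] w 0.72
 shift [-1.7  4.8 22.5] turn [-0.4  0.2 -0. ] dist 23
```

View pics/s16a.png

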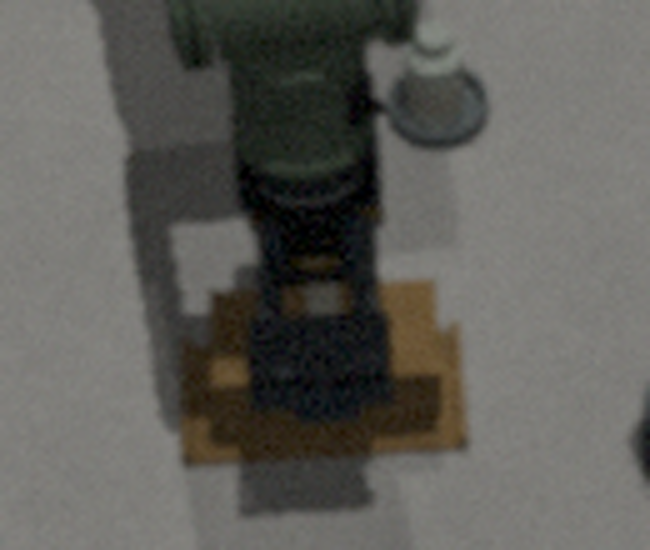

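View pics/t16a.png

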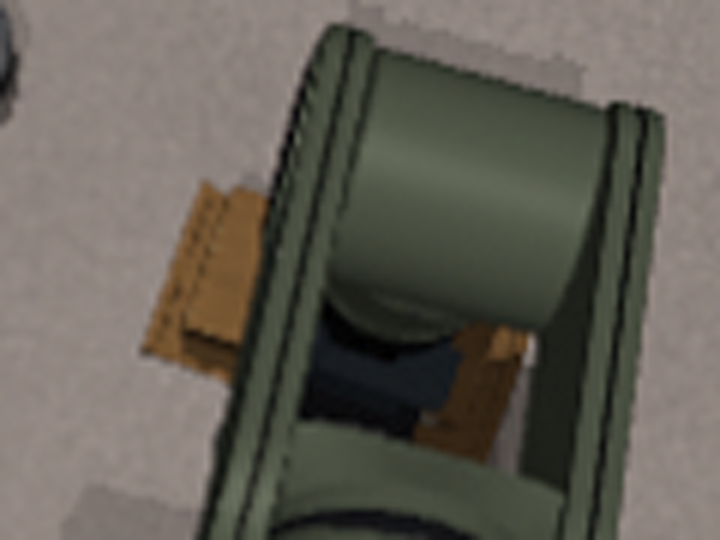

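Emit:
apply_moves:
  motion:
    - [0,[-1,3,2],[0,0,0]]
    - [0,[-1.7,4.8,5],[-0.4,0.2,0]]
    - [0,[-1.7,4.8,10],[-0.4,0.2,0]]
    - [0,[-1.7,4.8,15],[-0.4,0.2,0]]
    - [0,[-1.7,4.8,19],[-0.4,0.2,0]]
    - [0,[-1.7,4.8,21],[-0.4,0.2,0]]
    - [0,[-1.7,4.8,22.5],[-0.4,0.2,0]]
    - [0,[-1.7,4.8,22.5],[-0.4,0.2,0]]

```text
t: 31.25
ee_pos: [652.0, -160.6, 14.7]
tcp_rot: [-180.0, -0.2, -19.9]
force: [0.6, 0.3, -2.5]
width: 0.722
```

```bash
python3 -c "
from h import *
go(651,-160.6,13.4,-19.9)"
```

```text
t 31.25 at [ 652.  -160.6   14.7] [-180.    -0.2  -19.9] F [ 0.6  0.3 -2.5] w 0.722
 shift [-0.9  0.3  1.3] turn [-0.  -0.2 -0. ] dist 2
```

Emit:
apply_moves:
  motion:
    - [0,[-0.5,0,1],[0,0,0]]
    - [0,[-0.5,0,1.5],[0,0,0]]
    - [0,[-0.5,0,1.5],[0,0,0]]

```text
t: 31.55
ee_pos: [651.7, -160.4, 13.7]
tcp_rot: [-180.0, -0.2, -19.9]
force: [-0.3, -0.7, 0.6]
width: 0.724
```

Emit:
apply_moves:
  motion:
    - [0.76,[0,0,0],[0,0,0]]
    - [0.82,[0,0,0],[0,0,0]]
    - [0.9,[0,0,0],[0,0,0]]
    - [1,[0,0,0],[0,0,0]]
    - [1,[0,0,0],[0,0,0]]
    - [1,[0,0,0],[0,0,0]]
    - [1,[0,0,-8],[0,0,0]]
    - [1,[0,0,-30],[0,0,0]]
    - [1,[0,0,-65],[0,0,0]]
    - [1,[0,0,-110],[0,0,0]]

```text
t: 32.55
ee_pos: [650.1, -160.1, 123.6]
tcp_rot: [-180.0, 0.0, -19.9]
force: [1.5, -0.3, 0.2]
width: 0.997
```

```bash
python3 -c "
from h import *
go(480,-250,200,-19.9)"
```

```text
t 32.55 at [ 650.1 -160.1  123.6] [-180.     0.   -19.9] F [ 1.5 -0.3  0.2] w 0.997
 shift [-129.4  142.5  -76.4] turn [-0.  0. -0.] dist 207
```

Emit:
apply_moves:
  motion:
    - [1,[0,0,-30],[0,0,0]]
    - [1,[-15,16,-60],[0,0,0]]
    - [1,[-40,44,-76],[0,0,0]]
    - [1,[-68,75,-76],[0,0,0]]
    - [1,[-96,106,-76],[0,0,0]]
    - [1,[-118,130,-76],[0,0,0]]
    - [1,[-129,142,-76],[0,0,0]]
    - [1,[-129,142,-76],[0,0,0]]
    - [1,[-129,142,-76],[0,0,0]]
    - [1,[-129,142,-76],[0,0,0]]

```text
t: 33.55
ee_pos: [481.9, -249.3, 199.6]
tcp_rot: [-180.0, -0.0, -19.9]
force: [-0.6, -0.4, -0.1]
width: 0.999
```

```bash
python3 -c "
from h import *
st()
save('scene','s17');crop('s17',250,130,490,290,3.3,'s17a')
save('top','t17');crop('t17',130,100,420,270,2.7,'t17a');crop('t17',320,130,420,205,8,'t17b')"
```

```text
t 33.55
ee_pos [ 481.852 -249.26   199.625]
tcp_rot [-1.79955e+02 -2.20000e-02 -1.98580e+01]
force [-0.571 -0.426 -0.097]
width 0.999
joint_positions [-2.8597e+01  1.5939e+01  9.5226e+01  5.1000e-02  6.8820e+01 -8.7570e+00]
```

View pics/s17a.png

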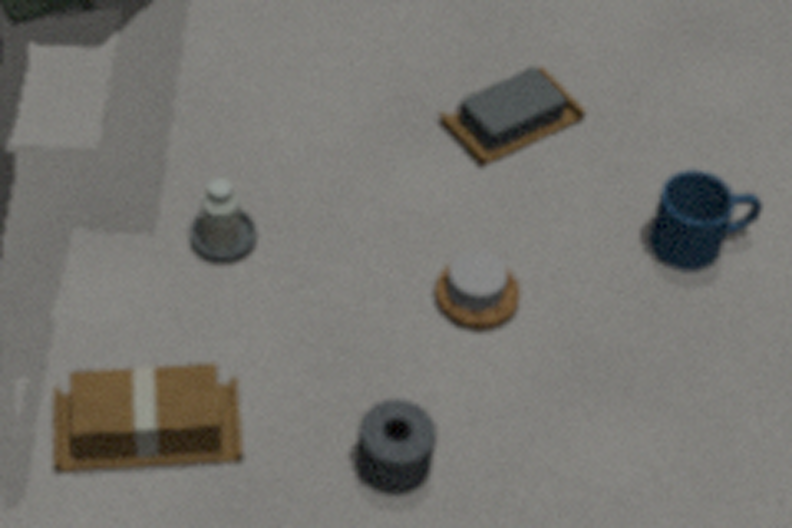

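View pics/t17a.png

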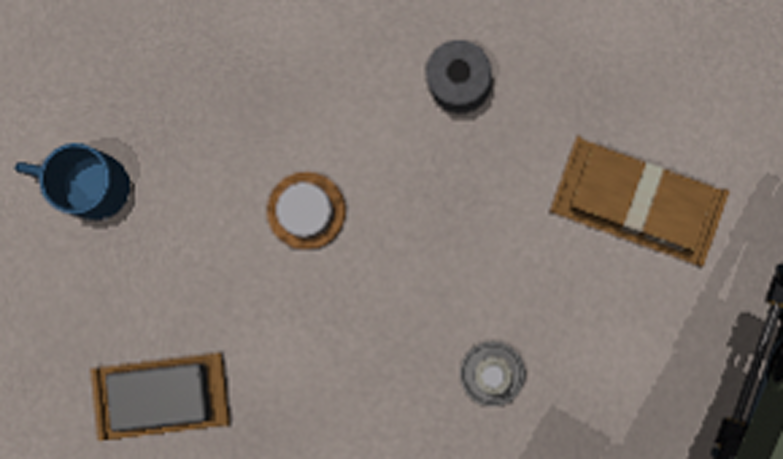

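View pics/t17b.png

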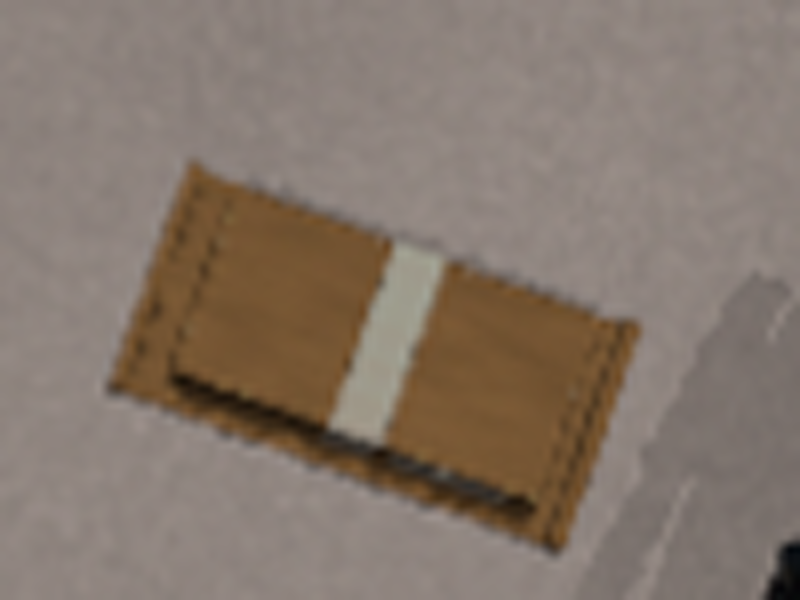

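All four are seated and upright. The carton's band centre is at crop (388,342). One last numeric check.

```bash
python3 - <<'E' | sed 1,/-----/d
from m0 import *
print('-----')
P('carton',C(320,130,8,[(388,342)]),48)
P('carton edge',C(320,130,8,[(172,378),(530,508)]),48)
w=[onz('top',*q,48) for q in C(320,130,8,[(172,378),(530,508)])];d=w[1]-w[0];print('yaw y',np.degrees(np.arctan2(d[1],d[0])))
P('tin',C(130,100,2.7,[(303,209)]),38)
P('bottle',C(130,100,2.7,[(491,377)]),75)
D=np.load('pics/t17.npy')
for n,(u,v) in dict(carton=(368,173),tin=(242,177),bottle=(311.4,239),case=(188,247),roll=(300,127)).items():
    u=int(u);print(n,np.round(dep('top',u,v,np.median(D[v-1:v+2,u-1:u+2])),1))
E
```

```text
carton [ 650.9 -160.6]
carton edge [ 617.1 -148.1]
yaw y -109.77000230640631
tin [637.6 177.1]
bottle [473. -11.]
carton [ 648.7 -160.1   50.6]
tin [637.9 176.8  38.2]
bottle [473.8  -9.6  74.5]
case [449.8 319.8  33.2]
roll [770.4  21.4  56.7]
```

Everything is within tolerance, so I'll hand in.

```bash
python3 -c "
from h import *
print(ticket.sign_off())"
```

```text
the job is handed in; nothing more can be done
None
```

I took the stack apart in the order asked, set each thing down on its place, and handed the job in at about 34 s; no verdict is reported. The gripper was open and clear of everything at the end.

The last camera checks gave these offsets; the camera calibration itself is only good to about 2 mm:

| Thing | Distance from centre of its place | Allowed | Angle to its cradle |
|---|---|---|---|
| Bottle in ring holder | about 2–3 mm | 12 mm | – |
| Tin on cork pad | about 2 mm | 15 mm | – |
| Case in short cradle | about 3–4 mm | 17 mm | about 1° (11.5° allowed) |
| Carton in long cradle | under 1 mm by band position | 17 mm | under 1° (11.5° allowed) |

- **Heights:** the depth readings of the tops of the bottle, tin and case match fully seated positions to within 1 mm. The carton's read 50.6 mm where 48 mm is expected. I put that down to noise, as it was released in contact with the cradle floor and looks flat in both views.
- **Bystanders:** the wrap roll reads the same position as at the start. The mug was never approached and looks unmoved in the pictures.

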